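# Empty the spent-cell tub into the battery bin

### The job

Empty the orange tub of spent cells, which stands upright beside the solvent bottle and the spray can, into the green battery bin without spilling a cell. First lay the full tub home in the tilted holder, mouth up the slope, and let go of it there so that you can take it afresh across its side; then tip it at the bin so that its lip, not the gripper, pushes the sprung flap open and all four cells slide in. Lay the empty tub back home in the holder and let the flap close; leave the bottle, the can, the amber jar and the multimeter where they are.

Things in the scene. Friction and masses are not known exactly. Their poses are not given: they have to be found in the camera images.
- tub: open round orange plastic tub, outside diameter 60 mm (ten-sided: 58.5 mm across flats, 61.5 mm across corners), height 140 mm, wall 3 mm, floor 4 mm; 70 g empty, 250 g with the cells; takes a 40 N grip. Its neighbours stand at least 28 mm from its wall. Origin: centre of its underside; z: along its axis to the mouth, up at the start.
- tub_mouth (a point): centre of the tub's mouth (rim plane), 140 mm from the underside. The plastic is slippery: cells slide out once the tub leans 20 to 25 degrees mouth-down.
- holder: tilted tub holder, fixed: its grey foot plate, 150 x 110 x 8 mm; origin under the plate, z up. Two short posts on it carry the aluminium V trough (the cradle), which rises at 45 degrees towards the holder's -x side. The trough is 88 mm long, so the upper 52 mm of a seated tub stand clear of it.
- cradle: the holder's trough. Origin: on the face of its end stop, 50 mm above the bench, where the centre of the seated tub's underside rests. z: axis of the seated tub, up the slope to its mouth; y: level, across; x: up and away from the trough (open side). Its V plates touch the tub from below, stay within 27 mm of its axis in y and 17 mm or more below it in x: fingers closing along y pass beside them.
- bin: green battery bin, fixed, 180 mm deep (x) x 180 mm wide (y) x 215 mm high, walls 4 mm. Origin: centre of its underside; z up; front is -x. Over its clear front wall, 123 mm high, a sloping face rises to the flat top; its outward normal points to -x and 40 degrees above level (x -0.766, z 0.643). The opening in it, 110 mm wide (y) and 92 mm long, is closed by the flap.
- opening (a point): point in the plane of the bin's sloping face, on its middle line, where the centre of the tub's mouth should enter: 44 mm up the slope from the opening's lower edge, 48 mm down from the flap's hinge.
- flap (a joint): black flap with a yellow patch, 106 x 89 mm, in the bin's opening, its outer face 1.5 mm under the slope. Hinged along its upper edge, it swings inward: 0 = shut, 1.4 rad = fully open. Light spring: 0.03 N m at shut, 0.065 N m when open; it shuts by itself. A lip pushed 30 mm in, square to the slope at 'opening', opens it about 1 rad.
- cell0_center (a point): one of the four spent cells in the tub, a blue cylinder 18 mm in diameter and 65 mm long, 45 g; this point is its centre. They start standing side by side on the tub's floor.
- cell1_center (a point): one of the four spent cells in the tub, a green cylinder 18 mm in diameter and 65 mm long, 45 g; this point is its centre. They start standing side by side on the tub's floor.
- cell2_center (a point): one of the four spent cells in the tub, a blue cylinder 18 mm in diameter and 65 mm long, 45 g; this point is its centre. They start standing side by side on the tub's floor.
- cell3_center (a point): one of the four spent cells in the tub, a green cylinder 18 mm in diameter and 65 mm long, 45 g; this point is its centre. They start standing side by side on the tub's floor.
- bottle: white plastic solvent bottle with blue cap, 60 mm in diameter, 150 mm high, standing; a bystander. Origin: centre of its underside.
- can: red spray can, 58 mm in diameter, 145 mm high, standing; a bystander. Origin: centre of its underside.
- jar: amber jar with black cap, 56 mm in diameter, 90 mm high, standing near the holder's low end; a bystander. Origin: centre of its underside.
- meter: yellow handheld multimeter lying face up, 180 (x) x 88 (y) x 50 mm high; a bystander. Origin: centre of its underside.
Not all that is in view belongs to the job. Of the things that look like the tub, take the one that is farthest from the robot's base at the start. What is shaped like the holder but purple is not meant.

How it is judged:
On the way, in this order (a step that is already met when the one before it is completed fails the run):
1. the full tub lies seated in the tilted holder, let go (distance between tub and cradle below 0.014 m and angle between the z axis of tub and the z axis of cradle, either way round below 0.12 rad and contact force between each of the fingers, the arm and tub below 0.05 N and distance between each of cell0_center, cell1_center, cell2_center, cell3_center and tub below 0.11 m), for 0.2 s.
2. the tub's lip holds the flap pushed open (value of joint flap above 0.35 rad and distance between tub_mouth and opening below 0.06 m and contact force between tub and flap above 0.05 N), for 0.2 s.
At the end, for the whole second after the job is handed in: All four cells lie in the bin (centres inside its walls, under 110 mm high), the flap is shut (under 0.08 rad), and the tub lies still and released in the holder: its underside's centre within 14 mm of the cradle's origin, its axis within 0.12 rad of the cradle's z (x of cell0_center in the frame of bin between -0.088 and 0.088 m and y of cell0_center in the frame of bin between -0.088 and 0.088 m and z of each of cell0_center, cell1_center, cell2_center, cell3_center in the frame of bin below 0.11 m and x of cell1_center in the frame of bin between -0.088 and 0.088 m and y of cell1_center in the frame of bin between -0.088 and 0.088 m and x of cell2_center in the frame of bin between -0.088 and 0.088 m and y of cell2_center in the frame of bin between -0.088 and 0.088 m and x of cell3_center in the frame of bin between -0.088 and 0.088 m and y of cell3_center in the frame of bin between -0.088 and 0.088 m and distance between tub and cradle below 0.014 m and angle between the z axis of tub and the z axis of cradle, either way round below 0.12 rad and linear speed of tub below 0.02 m/s and value of joint flap below 0.08 rad); the robot touches nothing.
It fails at once if a bystander (bottle, spray can, jar, multimeter) is shifted more than 30 mm or knocked over (distance of any of bottle, can, meter, jar from where it was at the start of the episode above 0.03 m or angle between any of bottle, can, jar's own z axis and vertical above 0.35 rad).
It fails at once if a cell is spilled on the bench ((height (world z) of cell0_center below 0.022 m and (x of cell0_center in the frame of bin below -0.09 m or x of cell0_center in the frame of bin above 0.09 m or y of cell0_center in the frame of bin below -0.09 m or y of cell0_center in the frame of bin above 0.09 m)) or (height (world z) of cell1_center below 0.022 m and (x of cell1_center in the frame of bin below -0.09 m or x of cell1_center in the frame of bin above 0.09 m or y of cell1_center in the frame of bin below -0.09 m or y of cell1_center in the frame of bin above 0.09 m)) or (height (world z) of cell2_center below 0.022 m and (x of cell2_center in the frame of bin below -0.09 m or x of cell2_center in the frame of bin above 0.09 m or y of cell2_center in the frame of bin below -0.09 m or y of cell2_center in the frame of bin above 0.09 m)) or (height (world z) of cell3_center below 0.022 m and (x of cell3_center in the frame of bin below -0.09 m or x of cell3_center in the frame of bin above 0.09 m or y of cell3_center in the frame of bin below -0.09 m or y of cell3_center in the frame of bin above 0.09 m))).
It fails at once if the gripper or arm pushes the flap itself (contact force between any of the fingers, the arm and flap above 1 N).
It also fails if it takes over 72 s, if anything falls off the work surface, if the arm or the gripper's body presses on something with over 40 N, if the wrist force passes 120 N, or if a joint passes its speed limit or range.

### The arm

A 6-joint arm with a two-finger parallel gripper is mounted at the origin on the work surface. World frame = base frame: x ahead of the robot, y to its left, z up, the work surface at z = 0. Lengths are in m, angles in rad, forces in N, time in s.
With the tool pointing down it reaches from about 0.3 to 0.75 m from the base axis. Payload 8.5 kg.
Tool frame: the origin (TCP) lies on the centre line of the jaws, within the pads' length; the fingertips stand 14 mm ahead of it and the grasp point (between the pads) lies 5 mm behind it; z points along the fingers, y is the line along which they close (so a half turn about z gives the same grasp; the last joint's range is limited). The gripper opens to 85 mm and grips with 20 to 120 N. Pads are 22 mm wide; open, the fingers measure 114 mm over their backs; the gripper's body (76 mm by 85 mm) begins 54 mm behind the grasp point. The pads swing forward as they close: fully open they stand 13 mm farther back than shut.
Start: joints at [-1.433, 0.381, 1.297, -0, 1.464, -0.215], TCP at [0.19, -0.516, 0.245] pointing down, gripper open.
Joint ranges: [-3.11, 3.11], [-0.89, 2.33], [0.22, 2.48], [-1.42, 4.56], [0.17, 2.85], [-2.88, 2.88]. Speed limits (rad/s): [2.39, 2.39, 3.14, 3.14, 3.14, 3.14].

### API

Orientations are given as a rotation vector (axis times angle).
In Python, from rig import manip, imaging gives the robot as it stands.
- The arm moves only by the shell command python3 -m crank 'ROWS' [FORCE]. ROWS is JSON, a list of rows, each a list of 7 numbers: the shift along the world's x, y, z in m, then the turn, a rotation vector about the world's x, y, z in rad, then the finger opening in m, from 0 to 0.0854. A call has 1 to 8 rows; each row is the pose to reach, as a shift and turn from the pose commanded when the call began; what a row does not reach only later rows make up. A row lasts 1/10 s, in which the tool goes at most 50 mm and 8.59 degrees, less where a joint would pass 70% of its speed; a pose out of reach is approached as far as the arm can. A call with a gripper value outside its range is refused whole. The fingers move at their own pace and stop on an object; FORCE is the grip in N (left out, the last holds). Time passes only in rows, so rows that repeat a pose let the fingers close. It gives the time, the measured TCP pose, the force, the opening and the grip force at its end, in the units of the state.
- manip.get_state(): the state, without advancing time (a new reading comes with each control period).
- imaging.grab_frame(name): name is "side" or "top"; returns a dict with "img" (400x640x3 uint8, red, green, blue), "camera_matrix" (3x3 intrinsics, pixels), "R" (3x3) and "t" (3): a world point X has camera coordinates R X + t. Camera axes: x right, y down, z forward; pixel columns grow to the right and rows downward; lengths in m; the calibration is good to about 2 mm. A picture is of the moment at which its call begins. There is no depth.
- manip.job_done(): hands the job in; it is judged then, once.
The state is a dict: "t": time; "qpos": joint angles; "qd": joint speeds; "tau": joint torques, N m; "position": TCP position; "ee_rot": TCP orientation; "contact_force": force on the tool from outside, world axes, zero at the start; "moment": the same for the moment, N m; "width": finger opening in m; "grasp_force": force on a finger pad.
Only numpy, scipy, OpenCV 4.12 (cv2) and the standard library are available. Lean on these libraries where they do the work, as an engineer would, in place of code of your own. Each camera call takes 0.05 s, during which the arm holds its last target. There are 200 camera calls.

## Working session

There is one attempt and no reset: what is moved stays moved. The work goes in short steps, Python scripts to look and compute and a shell command to move; the robot and the scene stay as the last step left them, time stands still between calls to the robot, and variables do not carry over. Pictures are saved under pics/ and viewed, at most 10 in all, crops included, and the job is handed in when it is done.

```bash
ls; mkdir -p pics; cat > h.py <<'E'
import numpy as np, cv2, os
from rig import manip, imaging
from scipy.spatial.transform import Rotation as Ro
def grab(n,save=None):
    f=imaging.grab_frame(n)
    if save: cv2.imwrite('pics/'+save,f['img'][:,:,::-1])
    return f
def ray(f,u,v):
    K,R,t=[np.array(f[k]) for k in('camera_matrix','R','t')]
    return -R.T@t, R.T@np.linalg.solve(K,[u,v,1.])
def plane(f,u,v,z):
    o,d=ray(f,u,v); return o+d*(z-o[2])/d[2]
def proj(f,X):
    K,R,t=[np.array(f[k]) for k in('camera_matrix','R','t')]
    c=R@np.array(X)+t; p=K@c; return p[:2]/p[2]
def tri(f1,p1,f2,p2):
    o1,d1=ray(f1,*p1);o2,d2=ray(f2,*p2)
    s=np.linalg.lstsq(np.c_[d1,-d2],o2-o1,rcond=None)[0]
    a,b=o1+s[0]*d1,o2+s[1]*d2; return (a+b)/2,np.linalg.norm(a-b)
E
python3 - <<'E'
from h import *
np.set_printoptions(precision=4,suppress=True)
import pickle
fs={n:grab(n,n+'0.png') for n in('side','top')}
pickle.dump(fs,open('f0.pkl','wb'))
for n,f in fs.items(): print(n,f['camera_matrix'],f['R'],f['t'], -np.array(f['R']).T@f['t'])
print(manip.get_state())
E
```

```text
pics
side [[444.8998   0.     323.5935]
 [  0.     444.8998 197.5382]
 [  0.       0.       1.    ]] [[ 0.9717 -0.236  -0.0051]
 [-0.1273 -0.5059 -0.8531]
 [ 0.1988  0.8297 -0.5217]] [-0.4463  0.1552  1.2454] [ 0.2059 -1.0601  0.7797]
top [[450.0943   0.     318.5318]
 [  0.     450.0943 205.7444]
 [  0.       0.       1.    ]] [[-0.0094 -0.9998  0.0172]
 [-0.9976  0.0082 -0.0693]
 [ 0.0691 -0.0178 -0.9975]] [-0.0619  0.4706  1.351 ] [ 0.3755 -0.0417  1.3812]
{'t': 0.1, 'qpos': array([-1.4333,  0.3811,  1.2982,  0.    ,  1.4636, -0.2153]), 'qd': array([ 0.0006,  0.0003, -0.0028, -0.0011, -0.0024,  0.0002]), 'tau': array([  0.0039, -44.922 , -23.1659,  -0.0002,   0.0036,  -0.    ]), 'position': array([ 0.19  , -0.5159,  0.2448]), 'ee_rot': array([-3.0916, -0.5511, -0.0001]), 'contact_force': array([ 0.3571, -0.4699, -0.3026]), 'moment': array([ 0.005 , -0.0177,  0.0179]), 'grasp_force': 0.0, 'width': 0.08527830309088724}
```

View pics/side0.png

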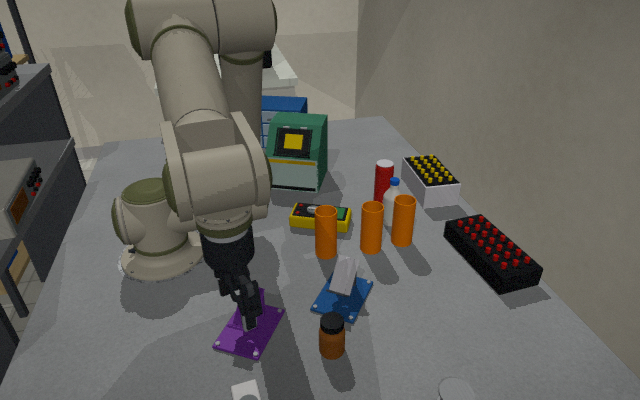

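View pics/top0.png

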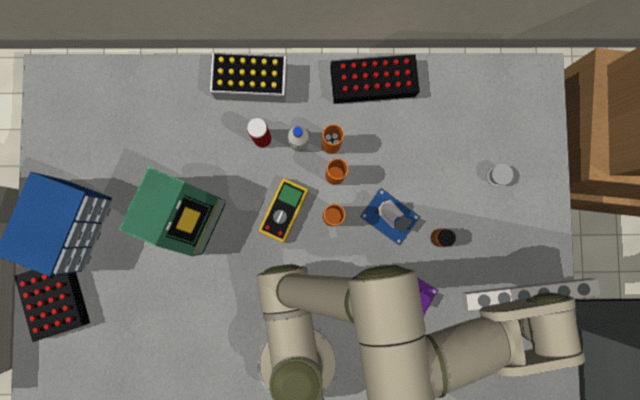

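The target tub is the top one in the top view (rim at ~(333,137), cells visible), with the bottle at (298,137) and the can at (259,132). The blue-plated holder is at (391,216), and its low end faces the jar at (443,237). The bin is at (175,213) with its front facing lower right. Next I'll measure.

```bash
python3 - <<'E'
from h import *
import pickle
np.set_printoptions(precision=4,suppress=True)
fs=pickle.load(open('f0.pkl','rb'))
T,S=fs['top'],fs['side']
def mask(f,lo,hi,box):
    hsv=cv2.cvtColor(f['img'],cv2.COLOR_RGB2HSV)
    m=cv2.inRange(hsv,np.array(lo),np.array(hi)); k=np.zeros_like(m); x0,y0,x1,y1=box; k[y0:y1,x0:x1]=m[y0:y1,x0:x1]; return k
def pts(m):
    v,u=np.nonzero(m); return np.c_[u,v]
def onplane(f,m,z): return np.array([plane(f,u,v,z)[:2] for u,v in pts(m)])
# plate
for n,f,box in(('top',T,(355,180,425,250)),('side',S,(305,250,380,325))):
    m=mask(f,(100,90,40),(120,255,255),box)
    P=onplane(f,m,0.008)
    c,sz,a=cv2.minAreaRect(P.astype(np.float32)*1000); print('plate',n,len(P),c,sz,a, cv2.boxPoints(((c),sz,a)).round(0).tolist())
# tubs
for box in((318,118,350,154),(322,155,352,186),(320,200,348,230)):
    m=mask(T,(5,120,80),(20,255,255),box); p=pts(m); print('tub top bbox',p.min(0),p.max(0))
    # rim ellipse by hull on plane z=.14
    P=onplane(T,m,.14); print(P.min(0),P.max(0))
m=mask(S,(5,120,80),(20,255,255),(310,190,420,265))
n,l,st,ce=cv2.connectedComponentsWithStats(m); print(st,ce)
# bystanders & bin
for nm,lo,hi,box in(('bin',(65,80,30),(90,255,255),(115,160,225,260)),):
    m=mask(T,lo,hi,box); c=max(cv2.findContours(m,0,2)[0],key=cv2.contourArea); print(cv2.minAreaRect(c)); print(cv2.approxPolyDP(c,3,True)[:,0].tolist())
    m2=mask(S,lo,hi,(260,105,335,195)); c=max(cv2.findContours(m2,0,2)[0],key=cv2.contourArea);print(cv2.approxPolyDP(c,2,True)[:,0].tolist())
for nm,f,box in(('T',T,(160,190,225,250)),('S',S,(275,120,312,160))):
    m=mask(f,(22,120,120),(35,255,255),box); p=pts(m); print('patch',nm,len(p),p.mean(0),cv2.boxPoints(cv2.minAreaRect(p.astype(np.float32))).tolist())
c=lambda f,x0,y0,x1,y1,s:cv2.resize(f['img'][y0:y1,x0:x1],None,fx=s,fy=s,interpolation=cv2.INTER_CUBIC)
a=np.hstack([c(T,355,180,425,250,4.28)[:300,:299],c(T,115,165,230,260,3.16)[:300,:360]])
b=np.hstack([c(S,300,240,380,325,3.53)[:300,:282],c(S,260,105,340,195,3.33)[:299,:266]])
o=np.zeros((600,700,3),np.uint8);o[:a.shape[0],:a.shape[1]]=a;o[300:300+b.shape[0],:b.shape[1]]=b
cv2.imwrite('pics/z1.png',o[:,:,::-1])
E
```

```text
plate top 1038 (436.816162109375, -283.39312744140625) (147.8492431640625, 107.97319030761719) 53.01396179199219 [[349.0, -310.0], [435.0, -375.0], [524.0, -257.0], [438.0, -192.0]]
plate side 1366 (436.6084289550781, -287.39727783203125) (153.07568359375, 109.57247161865234) 52.78553771972656 [[347.0, -315.0], [434.0, -381.0], [527.0, -260.0], [439.0, -193.0]]
tub top bbox [322 124] [343 152]
[ 0.6114 -0.1343] [ 0.6907 -0.0751]
tub top bbox [326 159] [347 183]
[ 0.5243 -0.1442] [ 0.5917 -0.0853]
tub top bbox [323 204] [345 225]
[ 0.4079 -0.1368] [ 0.466  -0.0758]
[[     0      0    640    400 252647]
 [   391    194     26     53   1087]
 [   360    200     24     55   1122]
 [   314    205     23     55   1144]] [[318.8845 199.1466]
 [402.8224 219.8086]
 [371.287  226.7986]
 [325.4659 231.486 ]]
((168.10186767578125, 212.995849609375), (77.23974609375, 69.94438171386719), 24.227745056152344)
[[148, 167], [119, 229], [153, 244], [192, 254], [192, 244], [199, 238], [211, 211], [209, 215], [209, 206], [214, 205], [217, 197]]
[[276, 113], [269, 123], [266, 155], [316, 160], [319, 169], [318, 190], [326, 171], [326, 115]]
patch T 337 [187.7982 219.7567] [[176.03414916992188, 227.09268188476562], [185.48779296875, 206.6097412109375], [199.50244140625, 213.07803344726562], [190.04879760742188, 233.56097412109375]]
patch S 252 [292.8532 140.9881] [[283.3538818359375, 147.16925048828125], [285.15386962890625, 132.76925659179688], [302.3846435546875, 134.923095703125], [300.58465576171875, 149.32308959960938]]Traceback (most recent call last):
  File "<stdin>", line 32, in <module>
    return _nx.concatenate(arrs, 1, dtype=dtype, casting=casting)
           ~~~~~~~~~~~~~~~^^^^^^^^^^^^^^^^^^^^^^^^^^^^^^^^^^^^^^^
ValueError: all the input array dimensions except for the concatenation axis must match exactly, but along dimension 0, the array at index 0 has size 300 and the array at index 1 has size 299
```

```bash
python3 - <<'E'
from h import *
import pickle
np.set_printoptions(precision=4,suppress=True)
fs=pickle.load(open('f0.pkl','rb'))
T,S=fs['top'],fs['side']
p,e=tri(T,(187.798,219.757),S,(292.853,140.988)); print('patch',p,e)
A=plane(T,147.5,166.5,.215);B=plane(T,118.5,229.5,.215); print('back corners',A,B,np.linalg.norm(A-B))
d=(A-B)/np.linalg.norm(A-B); print('y or -y angle',np.degrees(np.arctan2(d[1],d[0])))
C=plane(T,217.5,196.5,.123);print('?front corner at .123',C, 'v',C-A)
# tub1 side check
print('tub base side', [proj(S,(0.661,-0.105,z)) for z in(0,.14)],[proj(T,(0.661,-0.105,z)) for z in(0,.14)])
c=lambda f,x0,y0,x1,y1:cv2.resize(f['img'][y0:y1,x0:x1],(390,295),interpolation=cv2.INTER_CUBIC)
o=np.vstack([np.hstack([c(T,350,180,430,240+2),c(T,115,165,230,260)]),np.hstack([c(S,300,250,380,312),c(S,255,105,345,195)])])
cv2.imwrite('pics/z1.png',o[:,:,::-1])
E
```

```text
patch [0.4248 0.2877 0.1685] 7.29998778712044e-05
back corners [0.5621 0.3806 0.215 ] [0.3993 0.4519 0.215 ] 0.17764592278008084
y or -y angle -23.652780660300294
?front corner at .123 [0.4909 0.2181 0.123 ] v [-0.0712 -0.1625 -0.092 ]
tub base side [array([399.7524, 240.3538]), array([404.0636, 199.246 ])] [array([330.3914, 144.7052]), array([332.5696, 134.468 ])]
```

View pics/z1.png

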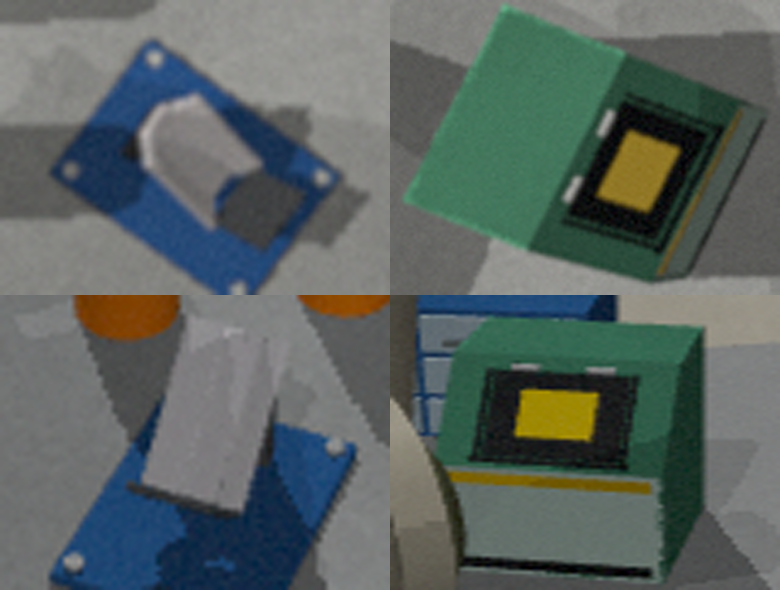

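```bash
python3 - <<'E'
from h import *
import pickle
np.set_printoptions(precision=4,suppress=True)
fs=pickle.load(open('f0.pkl','rb'))
T,S=fs['top'],fs['side']
c=np.array([.4367,-.2852]); a=np.radians(52.9); hx=-np.array([np.cos(a),np.sin(a)]); hy=np.array([-hx[1],hx[0]])
def hf(X): return (X[:2]-c)@hx,(X[:2]-c)@hy,X[2]
t=lambda u,v:(350+u*80/390,180+v*62/295)
s=lambda u,v:(300+u*80/390,250+(v-295)*62/295)
for nm,uv,z in(('lowR',(262,165),.038),('lowL',(213,228),.038),('upR',(195,95),.10),('upL',(150,125),.10),('upL2',(145,160),.1)): print(nm,hf(plane(T,*t(*uv),z)))
for nm,uv,z in(('stop',(260,210),.05),('far',(305,190),.04),('far',(265,248),.04)):print(nm,hf(plane(T,*t(*uv),z)))
for nm,uv,z in(('lowL',(130,487),.038),('lowR',(243,515),.038),('upR',(272,340),.1),('upL',(188,315),.1)): print('S',nm,hf(plane(S,*s(*uv),z)))
E
```

```text
lowR (np.float64(0.02670107525962568), np.float64(0.023862849870342758), np.float64(0.038000000000000034))
lowL (np.float64(0.025683985284138202), np.float64(-0.02626948444033242), np.float64(0.038000000000000034))
upR (np.float64(-0.038181852154826626), np.float64(0.02438168275734043), np.float64(0.10000000000000009))
upL (np.float64(-0.048809734277055254), np.float64(-0.006075845345188408), np.float64(0.10000000000000009))
upL2 (np.float64(-0.03878103096825077), np.float64(-0.024868951739706057), np.float64(0.10000000000000009))
stop (np.float64(0.04050993375362611), np.float64(-0.0016048119411051572), np.float64(0.050000000000000044))
far (np.float64(0.05688887576185441), np.float64(0.0265654446137204), np.float64(0.040000000000000036))
far (np.float64(0.05840812704954099), np.float64(-0.01764212580755304), np.float64(0.040000000000000036))
S lowL (np.float64(0.031906900640787085), np.float64(-0.027378405331938183), np.float64(0.038000000000000145))
S lowR (np.float64(0.028689669080937587), np.float64(0.030325539938536164), np.float64(0.038000000000000034))
S upR (np.float64(-0.031599326969935254), np.float64(0.021133551423632553), np.float64(0.09999999999999998))
S upL (np.float64(-0.03395209765739498), np.float64(-0.02403839044506899), np.float64(0.09999999999999998))
```

The measurements agree with the given sizes: bin edge 177.6 mm, plate 148–153 × 108–110 mm, and the patch on the slope plane within 1 mm.

- **Tub:** about (0.661, −0.105).
- **Cradle origin:** about (0.414, −0.316, 0.05), z-axis (0.427, 0.564, 0.707).
- **Opening:** about (0.423, 0.286, 0.166), bin yaw 66.4°.

Now I'll move above the tub.

```bash
cat > goal.py <<'E'
# deltas from the present pose to named goals (world shift, turn)
import sys
from h import *
np.set_printoptions(precision=4,suppress=True)
O=np.array([.4138,-.3155,.05]); zc=np.array([.4265,.564,.7071]); zc/=np.linalg.norm(zc); yc=np.array([-.798,.603,0]); yc/=np.linalg.norm(yc); xc=np.cross(yc,zc)
def delta(p,R):
    s=manip.get_state(); R0=Ro.from_rotvec(s['ee_rot'])
    print('now',s['position'],'shift',np.array(p)-s['position'],'turn',(Ro.from_matrix(R)*R0.inv()).as_rotvec())
def frame(z,y): # tool frame, y sign chosen nearest the present one
    z=np.array(z)/np.linalg.norm(z); y=np.array(y)/np.linalg.norm(y)
    y0=Ro.from_rotvec(manip.get_state()['ee_rot']).as_matrix()[:,1]
    if y@y0<0:y=-y
    return np.c_[np.cross(y,z),y,z]
E
python3 -m crank '[[0.471,0.411,-0.02,0,0,0.571,0.085],[0.471,0.411,-0.02,0,0,0.571,0.085],[0.471,0.411,-0.02,0,0,0.571,0.085],[0.471,0.411,-0.02,0,0,0.571,0.085],[0.471,0.411,-0.02,0,0,0.571,0.085],[0.471,0.411,-0.02,0,0,0.571,0.085],[0.471,0.411,-0.02,0,0,0.571,0.085],[0.471,0.411,-0.02,0,0,0.571,0.085]]' 30
python3 -c "
from goal import *
delta((.661,-.105,.22),frame((0,0,-1),yc))"
```

```text
t: 0.9
position: [0.4925, -0.2515, 0.2323]
ee_rot: [-2.812, -1.4, 0.0]
contact_force: [0.8, -0.9, 0.2]
width: 0.0848
grasp_force: 0.0
now [ 0.4925 -0.2515  0.2323] shift [ 0.1685  0.1465 -0.0123] turn [-0.0003 -0.0004 -0.0001]
```

```bash
python3 -m crank '[[0.168,0.146,-0.012,0,0,0,0.085],[0.168,0.146,-0.012,0,0,0,0.085],[0.168,0.146,-0.012,0,0,0,0.085],[0.168,0.146,-0.012,0,0,0,0.085],[0.168,0.146,-0.012,0,0,0,0.085],[0.168,0.146,-0.012,0,0,0,0.085],[0.168,0.146,-0.012,0,0,0,0.085]]'
python3 - <<'E'
from goal import *
delta((.661,-.105,.11),frame((0,0,-1),yc))
T=grab('top');S=grab('side','s1.png')
cv2.imwrite('pics/a1.png',np.vstack([cv2.resize(f['img'][y0:y1,x0:x1],(600,300)) for f,x0,y0,x1,y1 in((T,250,80,410,160),(S,310,130,450,200+0))])[:,:,::-1])
E
```

```text
t: 1.6
position: [0.659, -0.1072, 0.2199]
ee_rot: [-2.811, -1.401, 0.002]
contact_force: [-0.7, 0.5, -0.3]
width: 0.0849
grasp_force: 0.0
now [ 0.659  -0.1072  0.2199] shift [ 0.002   0.0022 -0.1099] turn [-0.0001 -0.0012 -0.0008]
```

View pics/s1.png

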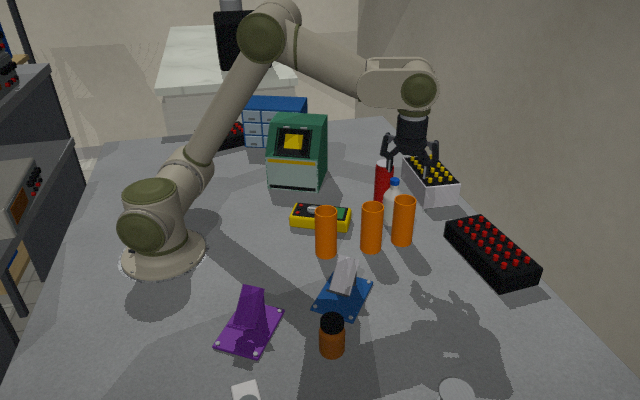

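The gripper is directly over the target tub: fingertips at about (390,150) and (432,170), rim at (404,197). I'll lower and grip.

```bash
python3 -m crank '[[0.001,0.001,-0.03,0,0,0,0.085],[0.001,0.001,-0.06,0,0,0,0.085],[0.001,0.001,-0.08,0,0,0,0.085],[0.001,0.001,-0.1,0,0,0,0.085],[0.001,0.001,-0.11,0,0,0,0.085],[0.001,0.001,-0.11,0,0,0,0.085]]'
python3 -m crank '[[0,0,0,0,0,0,0.05],[0,0,0,0,0,0,0.05],[0,0,0,0,0,0,0.05],[0,0,0,0,0,0,0.05],[0,0,0,0,0,0,0.05],[0,0,0,0,0,0,0.05],[0,0,0,0,0,0,0.05],[0,0,0,0,0,0,0.05]]' 35
```

```text
t: 2.3
position: [0.6594, -0.1069, 0.1097]
ee_rot: [-2.812, -1.398, 0.003]
contact_force: [0.2, 0.8, 0.0]
width: 0.085
grasp_force: 0.0
t: 3.1
position: [0.6609, -0.1066, 0.1122]
ee_rot: [2.81, 1.399, 0.003]
contact_force: [-0.3, -0.7, 6.9]
width: 0.0592
grasp_force: 37.8
```

```bash
python3 -m crank '[[0,0,0.02,0,0,0,0.05],[0,0,0.05,0,0,0,0.05],[0,0,0.08,0,0,0,0.05],[0,0,0.11,0,0,0,0.05],[0,0,0.14,0,0,0,0.05],[0,0,0.16,0,0,0,0.05],[0,0,0.16,0,0,0,0.05]]' 35
python3 -c "
from goal import *
delta(O+.1122*zc+.08*xc+.01*zc,frame(-zc,yc)); delta(O+.1122*zc,frame(-zc,yc))
print(xc,zc)
S=grab('side','s2.png')"
```

```text
t: 3.8
position: [0.6608, -0.1063, 0.2736]
ee_rot: [2.809, 1.398, 0.006]
contact_force: [0.2, -0.6, -2.3]
width: 0.0594
grasp_force: 38.7
now [ 0.6608 -0.1063  0.2736] shift [-0.1608 -0.0951 -0.1937] turn [-0.625   0.4786 -0.0023]
now [ 0.6608 -0.1063  0.2736] shift [-0.1992 -0.1459 -0.1442] turn [-0.625   0.4786 -0.0023]
[ 0.4263  0.5642 -0.7071] [0.4265 0.564  0.7071]
```

View pics/s2.png

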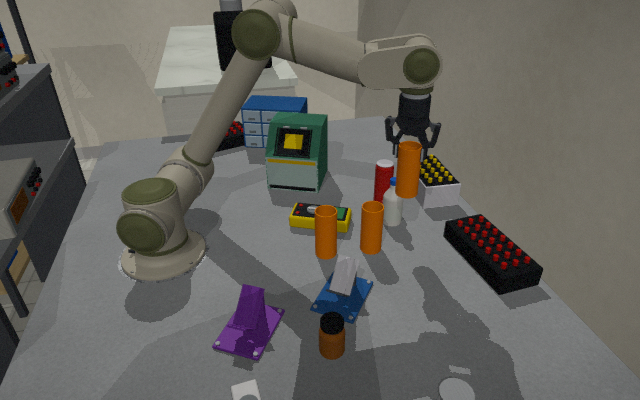

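The tub is held and clear of its neighbours (403–420, 140–198). I'll fix the xc sign, then carry and tilt.

```bash
sed -i 's/yc=np.array(\[-.798,.603,0\])/yc=np.array([.798,-.603,0])/' goal.py
python3 -m crank '[[-0.01,-0.01,0.01,-0.06,0.05,0,0.05],[-0.04,-0.04,0.01,-0.14,0.11,0,0.05],[-0.07,-0.06,0.01,-0.22,0.17,0,0.05],[-0.1,-0.09,0.01,-0.31,0.24,0,0.05],[-0.13,-0.12,0.01,-0.4,0.31,0,0.05],[-0.16,-0.14,0.01,-0.48,0.37,0,0.05],[-0.19,-0.16,0.01,-0.56,0.43,0,0.05],[-0.21,-0.18,0.01,-0.61,0.47,0,0.05]]' 35
python3 -c "
from goal import *
delta(O+.1122*zc+.08*xc+.01*zc,frame(-zc,yc))
print(xc,zc)"
```

```text
t: 4.65
position: [0.4484, -0.2861, 0.2785]
ee_rot: [2.363, 1.181, -0.97]
contact_force: [0.1, 0.3, -2.4]
width: 0.0593
grasp_force: 38.9
now [ 0.4484 -0.2861  0.2785] shift [-0.0166 -0.0056 -0.0855] turn [-0.0166 -0.0019  0.001 ]
[-0.4263 -0.5642  0.7071] [0.4265 0.564  0.7071]
```

```bash
python3 -m crank '[[-0.005,-0.003,-0.02,-0.01,0,0,0.05],[-0.01,-0.005,-0.04,-0.017,0,0,0.05],[-0.016,-0.006,-0.06,-0.017,0,0,0.05],[-0.017,-0.006,-0.075,-0.017,0,0,0.05],[-0.017,-0.006,-0.085,-0.017,0,0,0.05],[-0.017,-0.006,-0.085,-0.017,0,0,0.05]]' 35
python3 - <<'E'
from goal import *
delta(O+.1122*zc+.006*zc,frame(-zc,yc))
T=grab('top');S=grab('side')
cv2.imwrite('pics/a2.png',np.hstack([cv2.resize(f['img'][y0:y1,x0:x1],(390,390),interpolation=2) for f,x0,y0,x1,y1 in((T,340,150,460,270),(S,280,200,400,320))])[:,:,::-1])
E
```

```text
t: 5.25
position: [0.4331, -0.292, 0.1939]
ee_rot: [2.352, 1.167, -0.971]
contact_force: [-0.1, 0.5, -1.7]
width: 0.0596
grasp_force: 39.1
now [ 0.4331 -0.292   0.1939] shift [ 0.0311  0.0431 -0.0604] turn [-0.001   0.0017  0.0021]
```

View pics/a2.png

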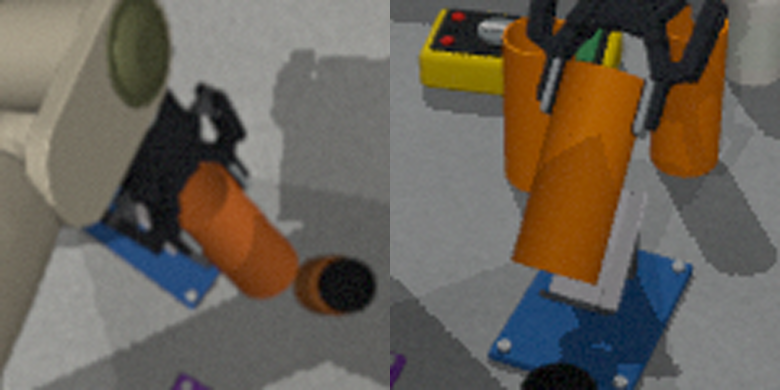

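The tub is tilted parallel to the trough, above it and clear of the jar. I'll descend along −x of the cradle.

```bash
python3 -m crank '[[0.005,0.007,-0.01,0,0,0,0.05],[0.01,0.014,-0.02,0,0,0,0.05],[0.015,0.021,-0.03,0,0,0,0.05],[0.02,0.028,-0.04,0,0,0,0.05],[0.024,0.034,-0.047,0,0,0,0.05],[0.027,0.038,-0.053,0,0,0,0.05],[0.027,0.038,-0.053,0,0,0,0.05]]' 35
python3 - <<'E'
from goal import *
delta(O+.1122*zc+.006*zc,frame(-zc,yc))
T=grab('top');S=grab('side')
cv2.imwrite('pics/a3.png',np.hstack([cv2.resize(f['img'][y0:y1,x0:x1],(390,390),interpolation=2) for f,x0,y0,x1,y1 in((T,340,150,460,270),(S,290,220,390,320))])[:,:,::-1])
E
```

```text
t: 6.05
position: [0.4605, -0.2537, 0.1417]
ee_rot: [2.351, 1.166, -0.97]
contact_force: [0.9, -0.4, -1.7]
width: 0.0595
grasp_force: 39.1
now [ 0.4605 -0.2537  0.1417] shift [ 0.0037  0.0048 -0.0081] turn [0.0002 0.003  0.0017]
```

View pics/a3.png

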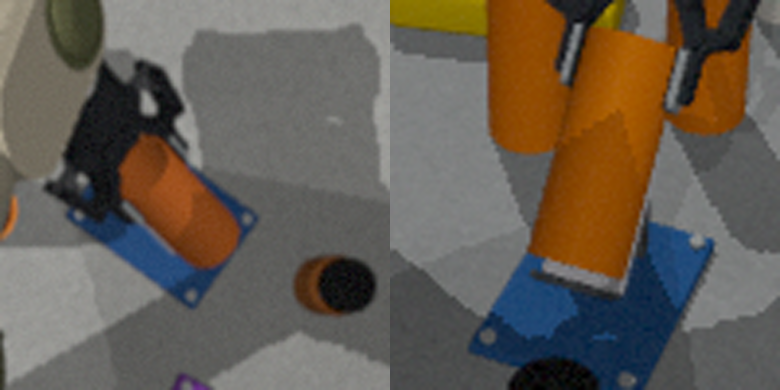

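The tub is aligned about 10 mm over the trough. Next I'll creep to contact.

```bash
python3 -m crank '[[0.001,0.0015,-0.002,0,0,0,0.05],[0.002,0.003,-0.004,0,0,0,0.05],[0.003,0.004,-0.006,0,0,0,0.05],[0.003,0.004,-0.006,0,0,0,0.05]]' 35
python3 -m crank '[[0.001,0.001,-0.002,0,0,0,0.05],[0.001,0.001,-0.002,0,0,0,0.05]]' 35
```

```text
t: 6.55
position: [0.4629, -0.2502, 0.1365]
ee_rot: [2.352, 1.164, -0.971]
contact_force: [-2.2, -0.6, -0.9]
width: 0.0591
grasp_force: 39.0
t: 6.75
position: [0.4632, -0.2494, 0.135]
ee_rot: [2.351, 1.163, -0.974]
contact_force: [-5.5, -0.5, 2.3]
width: 0.0593
grasp_force: 38.0
```

```bash
python3 -m crank '[[-0.002,-0.001,-0.001,0,0,0,0.05],[-0.003,-0.002,-0.003,0,0,0,0.05],[-0.004,-0.003,-0.004,0,0,0,0.05],[-0.004,-0.003,-0.004,0,0,0,0.05]]' 35
python3 -c "
from goal import *
p=manip.get_state()['position']-O; print(p@xc,p@yc,p@zc-.1122)"
```

```text
t: 7.15
position: [0.46, -0.2524, 0.1304]
ee_rot: [2.352, 1.164, -0.97]
contact_force: [-3.7, -1.6, 0.3]
width: 0.0598
grasp_force: 38.1
0.001599902022691964 -0.0011403207856725802 -5.9011931299202125e-05
```

```bash
python3 -m crank '[[0,0,0,0,0,0,0.064],[0,0,0,0,0,0,0.068],[0,0,0,0,0,0,0.075],[0,0,0,0,0,0,0.085],[0,0,0,0,0,0,0.085],[0,0,0,0,0,0,0.085]]' 35
python3 - <<'E'
from goal import *
T=grab('top');S=grab('side')
cv2.imwrite('pics/a4.png',np.hstack([cv2.resize(f['img'][y0:y1,x0:x1],(390,390),interpolation=2) for f,x0,y0,x1,y1 in((T,340,150,460,270),(S,290,220,390,320))])[:,:,::-1])
E
```

```text
t: 7.75
position: [0.4603, -0.2522, 0.1305]
ee_rot: [2.352, 1.165, -0.969]
contact_force: [-0.5, 0.2, -0.4]
width: 0.0851
grasp_force: 0.0
```

View pics/a4.png

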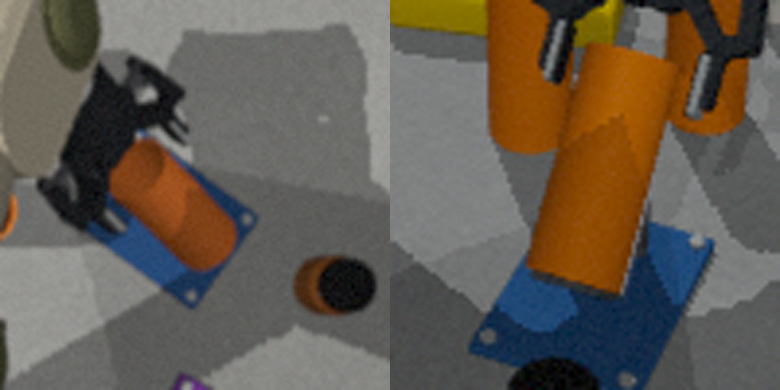

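The tub lies seated in the trough and the fingers are open beside it. I'll back out along the axis.

```bash
python3 -m crank '[[0.01,0.013,0.016,0,0,0,0.085],[0.023,0.03,0.038,0,0,0,0.085],[0.036,0.048,0.06,0,0,0,0.085],[0.045,0.06,0.09,0,0,0,0.085],[0.045,0.06,0.13,0,0,0,0.085],[0.045,0.06,0.16,0,0,0,0.085],[0.045,0.06,0.16,0,0,0,0.085]]' 35
python3 -c "
from goal import *
delta(O+.047*zc+.13*xc,frame(-xc,yc))
delta(O+.047*zc-.003*xc,frame(-xc,yc));print(manip.get_state()['qpos'])"
```

```text
t: 8.55
position: [0.506, -0.1923, 0.2946]
ee_rot: [2.351, 1.16, -0.96]
contact_force: [-0.2, -0.1, 1.0]
width: 0.0851
grasp_force: 0.0
now [ 0.506  -0.1923  0.2946] shift [-0.1276 -0.17   -0.1194] turn [ 1.2542 -0.9388  0.0108]
now [ 0.506  -0.1923  0.2946] shift [-0.0709 -0.095  -0.2135] turn [ 1.2542 -0.9388  0.0108]
[-0.2832  0.5026  1.1559 -0.7363  1.7534  0.3341]
```

```bash
python3 -m crank '[[-0.02,-0.02,0.02,0.11,-0.083,0,0.085],[-0.04,-0.045,0.02,0.22,-0.166,0,0.085],[-0.06,-0.07,0.02,0.33,-0.25,0,0.085],[-0.08,-0.1,0.02,0.44,-0.33,0,0.085],[-0.09,-0.12,0.02,0.55,-0.415,0,0.085],[-0.1,-0.14,0.01,0.66,-0.495,0.005,0.085],[-0.11,-0.15,0,0.77,-0.58,0.005,0.085],[-0.12,-0.16,0,0.88,-0.66,0.005,0.085]]'
python3 -c "
from goal import *
delta(O+.047*zc+.13*xc,frame(-xc,yc));print(manip.get_state()['qpos'])"
```

```text
t: 9.35
position: [0.3843, -0.3526, 0.2892]
ee_rot: [-2.654, -1.32, -0.431]
contact_force: [0.8, 0.4, -0.6]
width: 0.0852
grasp_force: 0.0
now [ 0.3843 -0.3526  0.2892] shift [-0.0059 -0.0098 -0.1141] turn [ 0.3671 -0.2808 -0.0005]
[-1.108   0.3334  1.2789  0.2889  1.675  -0.4512]
```

```bash
python3 -m crank '[[-0.002,-0.003,-0.02,0.11,-0.083,0,0.085],[-0.004,-0.006,-0.04,0.22,-0.166,0,0.085],[-0.006,-0.01,-0.06,0.33,-0.25,0,0.085],[-0.006,-0.01,-0.09,0.367,-0.281,0,0.085],[-0.006,-0.01,-0.114,0.367,-0.281,0,0.085],[-0.006,-0.01,-0.114,0.367,-0.281,0,0.085]]'
python3 - <<'E'
from goal import *
delta(O+.047*zc-.003*xc,frame(-xc,yc));print(manip.get_state()['qpos'])
T=grab('top');S=grab('side')
cv2.imwrite('pics/a5.png',np.hstack([cv2.resize(f['img'][y0:y1,x0:x1],(390,390),interpolation=2) for f,x0,y0,x1,y1 in((T,340,150,460,270),(S,240,180,400,340))])[:,:,::-1])
E
```

```text
t: 9.95
position: [0.3785, -0.3614, 0.1735]
ee_rot: [-2.35, -1.167, -0.967]
contact_force: [-0.3, 0.5, 0.7]
width: 0.0849
grasp_force: 0.0
now [ 0.3785 -0.3614  0.1735] shift [ 0.0566  0.0741 -0.0924] turn [-0.0005 -0.0053  0.0001]
[-1.2737  0.5539  1.4502  0.6079  1.6508 -0.7384]
```

View pics/a5.png

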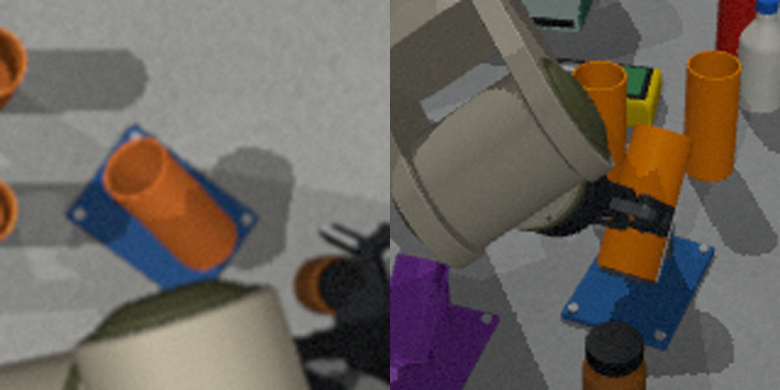

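The gripper is square to the seated tub on its upper side, above the jar with clearance. I'll descend onto the tub's side and grip.

```bash
python3 -m crank '[[0.01,0.013,-0.016,0,0,0,0.085],[0.02,0.026,-0.033,0,0,0,0.085],[0.03,0.04,-0.05,0,0,0,0.085],[0.04,0.053,-0.066,0,0,0,0.085],[0.049,0.064,-0.08,0,0,0,0.085],[0.057,0.074,-0.092,0,0,0,0.085],[0.057,0.074,-0.092,0,0,0,0.085]]'
python3 -c "
from goal import *
delta(O+.047*zc-.003*xc,frame(-xc,yc))"
```

```text
t: 10.75
position: [0.437, -0.287, 0.085]
ee_rot: [-2.352, -1.177, -0.967]
contact_force: [-0.3, 0.2, 0.4]
width: 0.0851
grasp_force: 0.0
now [ 0.437 -0.287  0.085] shift [-0.0019 -0.0003 -0.0039] turn [ 0.0066 -0.0022 -0.0034]
```

```bash
python3 -m crank '[[-0.001,0,-0.003,0,0,0,0.07],[-0.001,0,-0.003,0,0,0,0.065],[-0.001,0,-0.003,0,0,0,0.05],[-0.001,0,-0.003,0,0,0,0.05],[-0.001,0,-0.003,0,0,0,0.05],[-0.001,0,-0.003,0,0,0,0.05],[-0.001,0,-0.003,0,0,0,0.05]]' 38
python3 - <<'E'
from goal import *
T=grab('top');S=grab('side')
p=manip.get_state()['position']-O; print(p@xc,p@yc,p@zc)
cv2.imwrite('pics/a6.png',np.hstack([cv2.resize(f['img'][y0:y1,x0:x1],(390,390),interpolation=2) for f,x0,y0,x1,y1 in((T,340,150,460,270),(S,280,210,400,330))])[:,:,::-1])
E
```

```text
t: 11.45
position: [0.4337, -0.2881, 0.0824]
ee_rot: [-2.352, -1.176, -0.965]
contact_force: [-12.4, 1.2, 7.4]
width: 0.0594
grasp_force: 38.7
-0.0010191123599204994 -0.0006332864499528146 0.04686344515897643
```

View pics/a6.png

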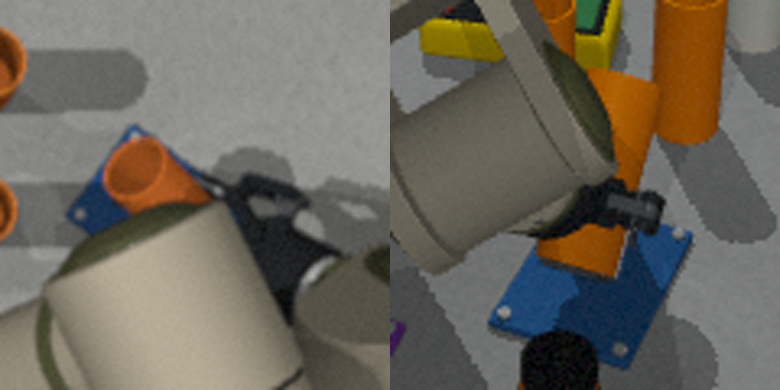

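```bash
python3 - <<'E'
from goal import *
T=grab('top')
for s in(-.005,0,.005): print(s,proj(T,O+(.14+s)*zc))
# rim ellipse prediction: hull of rim ring bbox vs orange mask bbox at upper-left end
r=[proj(T,O+.14*zc+.0305*(np.cos(a)*xc+np.sin(a)*yc)) for a in np.linspace(0,6.28,60)]
r=np.array(r); print('rim bbox pred',r.min(0),r.max(0))
hsv=cv2.cvtColor(T['img'],cv2.COLOR_RGB2HSV); m=cv2.inRange(hsv,(5,120,60),(20,255,255)); m[:180]=0;m[250:]=0;m[:,:360]=0;m[:,430:]=0
v,u=np.nonzero(m);print('meas',u.min(),v.min(), u.max(), v.max())
# direction toward mouth: extreme along projected axis
d=proj(T,O+.14*zc)-proj(T,O);d/=np.linalg.norm(d);print('d',d,'pred',(r@d).max(),'meas',(np.c_[u,v]@d).max(), 'px per mm',np.linalg.norm(proj(T,O+.15*zc)-proj(T,O+.14*zc))/10)
n=np.array([-d[1],d[0]]);q=np.c_[u,v]@n;k=(np.c_[u,v]@d)>(r@d).max()-8;print('lat',(r@n).min(),(r@n).max(),q[k].min(),q[k].max())
E
```

```text
-0.005 [382.0823 201.5172]
0 [381.2491 200.6523]
0.005 [380.4112 199.7827]
rim bbox pred [371.4219 191.0105] [391.3183 210.4644]
meas 372 192 404 216
d [-0.6938 -0.7201] pred -400.8205159135002 meas -401.9729153808269 px per mm 0.24219482713196894
lat 124.22733409127123 146.50437731254854 124.2740331266167 145.50988738343753
```

```bash
cat >> goal.py <<'E'
b=np.array([.401,.916,0]);k=np.array([0,0,1.]);P=np.array([.4229,.2855,.166])
inn=.766*b-.643*k; up=.643*b+.766*k
def pour(phi,c,sh=.006,L=.091):
    f=np.radians(phi);t=np.cos(f)*b-np.sin(f)*k;w=-np.sin(f)*b-np.cos(f)*k
    tcp=P+sh*up+c*inn-L*t; print('phi',phi,'c',c,'tcp',tcp); delta(tcp,frame(w,np.cross(b,k)))
E
python3 -m crank '[[-0.005,-0.006,0.008,0,0,0,0.05],[-0.015,-0.02,0.025,0,0,0,0.05],[-0.025,-0.034,0.045,0,0,0,0.05],[-0.035,-0.045,0.075,0,0,0,0.05],[-0.035,-0.045,0.105,0,0,0,0.05],[-0.035,-0.045,0.135,0,0,0,0.05],[-0.035,-0.045,0.165,0,0,0,0.05],[-0.035,-0.045,0.195,0,0,0,0.05]]' 38
python3 -c "
from goal import *
pour(-30,-.1);pour(-10,-.06);pour(15,0.02);pour(35,.028);print(manip.get_state()['qpos'])"
```

```text
t: 12.4
position: [0.3996, -0.3337, 0.2784]
ee_rot: [-2.356, -1.175, -0.967]
contact_force: [0.5, -0.9, -1.2]
width: 0.0591
grasp_force: 42.0
phi -30 c -0.1 tcp [0.3621 0.1467 0.1894]
now [ 0.3996 -0.3337  0.2784] shift [-0.0375  0.4804 -0.089 ] turn [-0.218   0.131   0.2326]
phi -10 c -0.06 tcp [0.3701 0.1648 0.1934]
now [ 0.3996 -0.3337  0.2784] shift [-0.0296  0.4986 -0.085 ] turn [-0.5199  0.3077  0.2262]
phi 15 c 0.02 tcp [0.3953 0.2226 0.1813]
now [ 0.3996 -0.3337  0.2784] shift [-0.0043  0.5563 -0.0971] turn [-0.8972  0.5284  0.2112]
phi 35 c 0.028 tcp [0.4032 0.2404 0.2048]
now [ 0.3996 -0.3337  0.2784] shift [ 0.0035  0.5741 -0.0736] turn [-1.199   0.7049  0.1933]
[-1.2212  0.4189  1.3462  0.6521  1.8076 -0.5608]
```

```bash
python3 -m crank '[[0.005,0.015,0.005,0,0,0.01,0.05],[0.01,0.045,0.01,0,0,0.03,0.05],[0.015,0.08,0.01,0,0,0.05,0.05],[0.02,0.115,0.01,0,0,0.07,0.05],[0.02,0.15,0.01,0,0,0.09,0.05],[0.02,0.185,0.01,0,0,0.11,0.05],[0.02,0.22,0.01,0,0,0.13,0.05],[0.02,0.255,0.01,0,0,0.15,0.05]]' 34
python3 -m crank '[[-0.004,0.035,0,0,0,0.02,0.05],[-0.01,0.07,0,0,0,0.04,0.05],[-0.018,0.105,0,0,0,0.06,0.05],[-0.028,0.14,0,0,0,0.08,0.05],[-0.04,0.17,0,0,0,0.084,0.05],[-0.045,0.19,0,0,0,0.084,0.05],[-0.05,0.205,0,0,0,0.084,0.05],[-0.05,0.205,0,0,0,0.084,0.05]]' 34
python3 -c "
from goal import *
pour(-20,-.1);pour(-10,-.06);pour(15,0.02);pour(35,.028);print(manip.get_state()['qpos'])"
```

```text
t: 13.2
position: [0.4196, -0.0763, 0.2859]
ee_rot: [-2.228, -1.33, -0.915]
contact_force: [0.3, 0.0, -2.8]
width: 0.0591
grasp_force: 42.0
t: 14.0
position: [0.3684, 0.1286, 0.2859]
ee_rot: [-2.153, -1.414, -0.884]
contact_force: [0.1, -0.7, -3.2]
width: 0.0593
grasp_force: 42.0
phi -20 c -0.1 tcp [0.3594 0.1405 0.2038]
now [0.3684 0.1286 0.2859] shift [-0.009   0.012  -0.0821] turn [-0.3929  0.1725 -0.0038]
phi -10 c -0.06 tcp [0.3701 0.1648 0.1934]
now [0.3684 0.1286 0.2859] shift [ 0.0017  0.0363 -0.0925] turn [-0.5529  0.2422 -0.0038]
phi 15 c 0.02 tcp [0.3953 0.2226 0.1813]
now [0.3684 0.1286 0.2859] shift [ 0.0269  0.094  -0.1046] turn [-0.9529  0.4164 -0.0039]
phi 35 c 0.028 tcp [0.4032 0.2404 0.2048]
now [0.3684 0.1286 0.2859] shift [ 0.0347  0.1118 -0.0811] turn [-1.2729  0.5557 -0.0038]
[-0.4937 -0.0436  1.9318  0.7887  1.4033 -0.2849]
```

```bash
python3 -m crank '[[0,0.005,-0.012,-0.07,0.03,0,0.05],[0,0.01,-0.024,-0.14,0.06,0,0.05],[0.001,0.015,-0.036,-0.21,0.09,0,0.05],[0.001,0.02,-0.05,-0.28,0.12,0,0.05],[0.001,0.025,-0.062,-0.36,0.16,0,0.05],[0.002,0.03,-0.075,-0.44,0.19,-0.003,0.05],[0.002,0.036,-0.093,-0.52,0.228,-0.004,0.05],[0.002,0.036,-0.093,-0.553,0.242,-0.004,0.05]]' 34
python3 - <<'E'
from goal import *
pour(-10,-.06);pour(15,-.03);pour(15,0.02)
T=grab('top');S=grab('side')
# where does the tub appear vs prediction
s=manip.get_state();R=Ro.from_rotvec(s['ee_rot']).as_matrix(); t=np.cross(R[:,1],R[:,2]); t=t if t@b>0 else -t
M=s['position']+.091*t
for f in(T,S):
    hsv=cv2.cvtColor(f['img'],cv2.COLOR_RGB2HSV); m=cv2.inRange(hsv,(5,120,60),(20,255,255)); p=proj(f,M)
    x,y=p.astype(int); q=np.zeros_like(m); q[max(y-40,0):y+40,max(x-40,0):x+40]=m[max(y-40,0):y+40,max(x-40,0):x+40]; v,u=np.nonzero(q)
    r=np.array([proj(f,M+.0305*(np.cos(a)*R[:,1]+np.sin(a)*R[:,2])) for a in np.linspace(0,6.28,40)])
    print('mouth pred',p,'rim bbox',r.min(0),r.max(0),'orange bbox',u.min(),v.min(),u.max(),v.max())
E
```

```text
t: 14.8
position: [0.3714, 0.1632, 0.1915]
ee_rot: [-2.545, -1.663, -0.216]
contact_force: [-0.7, -0.3, -2.7]
width: 0.0588
grasp_force: 41.9
phi -10 c -0.06 tcp [0.3701 0.1648 0.1934]
now [0.3714 0.1632 0.1915] shift [-0.0013  0.0017  0.0019] turn [ 0.0036 -0.0026  0.0001]
phi 15 c -0.03 tcp [0.38   0.1875 0.2134]
now [0.3714 0.1632 0.1915] shift [0.0086 0.0243 0.0219] turn [-0.3961  0.1724  0.0003]
phi 15 c 0.02 tcp [0.3953 0.2226 0.1813]
now [0.3714 0.1632 0.1915] shift [ 0.024   0.0594 -0.0102] turn [-0.3961  0.1724  0.0003]
mouth pred [199.9929 225.4341] rim bbox [195.0269 214.6266] [204.8906 236.3098] orange bbox 194 216 230 237
mouth pred [289.5626 135.3043] rim bbox [280.2529 127.1162] [298.8861 143.2653] orange bbox 270 129 297 168
```

```bash
python3 -m crank '[[0.002,0.005,0.005,-0.07,0.03,0,0.05],[0.004,0.01,0.009,-0.15,0.065,0,0.05],[0.006,0.015,0.014,-0.23,0.1,0,0.05],[0.008,0.02,0.018,-0.31,0.135,0,0.05],[0.009,0.025,0.022,-0.37,0.16,0,0.05],[0.009,0.025,0.022,-0.396,0.172,0,0.05]]' 34
python3 -m crank '[[0.003,0.007,-0.006,0,0,0,0.05],[0.006,0.014,-0.013,0,0,0,0.05],[0.009,0.021,-0.019,0,0,0,0.05],[0.012,0.028,-0.025,0,0,0,0.05],[0.015,0.035,-0.031,0,0,0,0.05],[0.015,0.035,-0.031,0,0,0,0.05]]' 34
python3 -c "
from goal import *
pour(15,0.02);pour(22,.026);pour(35,.028)"
```

```text
t: 15.5
position: [0.3817, 0.188, 0.2155]
ee_rot: [2.495, 1.632, -0.319]
contact_force: [-0.4, -0.3, -2.2]
width: 0.059
grasp_force: 41.9
t: 16.1
position: [0.3961, 0.2229, 0.1835]
ee_rot: [2.495, 1.631, -0.322]
contact_force: [-1.0, -3.3, -1.9]
width: 0.0588
grasp_force: 41.8
phi 15 c 0.02 tcp [0.3953 0.2226 0.1813]
now [0.3961 0.2229 0.1835] shift [-0.0007 -0.0004 -0.0022] turn [-0.0016  0.0039 -0.0002]
phi 22 c 0.026 tcp [0.3986 0.23   0.188 ]
now [0.3961 0.2229 0.1835] shift [0.0025 0.0071 0.0045] turn [-0.1135  0.0528 -0.0004]
phi 35 c 0.028 tcp [0.4032 0.2404 0.2048]
now [0.3961 0.2229 0.1835] shift [0.0071 0.0175 0.0213] turn [-0.3214  0.1438 -0.0007]
```

```bash
python3 -m crank '[[0.001,0.003,0.002,-0.05,0.022,0,0.05],[0.0025,0.007,0.0045,-0.11,0.05,0,0.05],[0.003,0.009,0.007,-0.16,0.072,0,0.05],[0.0045,0.012,0.011,-0.21,0.094,0,0.05],[0.006,0.015,0.016,-0.27,0.12,0,0.05],[0.007,0.0175,0.021,-0.32,0.143,0,0.05],[0.007,0.0175,0.021,-0.32,0.143,0,0.05],[0.007,0.0175,0.021,-0.32,0.143,0,0.05]]' 34
python3 -m crank '[[0,0,0,0,0,0,0.05],[0,0,0,0,0,0,0.05],[0,0,0,0,0,0,0.05],[0,0,0,0,0,0,0.05]]' 34
python3 - <<'E'
from goal import *
pour(35,.028);pour(42,.035)
T=grab('top','tp.png');S=grab('side','sp.png')
for n,f in(('T',T),('S',S)):
    hsv=cv2.cvtColor(f['img'],cv2.COLOR_RGB2HSV)
    for nm,lo,hi in(('cellblue',(105,120,60),(125,255,255)),('yellow',(22,120,100),(35,255,255))):
        m=cv2.inRange(hsv,lo,hi); x,y=proj(f,P).astype(int); print(n,nm,(m[y-30:y+45,x-45:x+45]>0).sum())
E
```

```text
t: 16.9
position: [0.4031, 0.2401, 0.2052]
ee_rot: [2.277, 1.49, -0.711]
contact_force: [-1.0, -2.0, -3.0]
width: 0.0589
grasp_force: 41.8
t: 17.3
position: [0.4032, 0.2401, 0.2057]
ee_rot: [2.277, 1.489, -0.711]
contact_force: [-1.7, -2.0, -2.2]
width: 0.0595
grasp_force: 41.9
phi 35 c 0.028 tcp [0.4032 0.2404 0.2048]
now [0.4032 0.2401 0.2057] shift [-0.0001  0.0003 -0.0009] turn [-0.003   0.003  -0.0007]
phi 42 c 0.035 tcp [0.4081 0.2516 0.209 ]
now [0.4032 0.2401 0.2057] shift [0.0049 0.0115 0.0033] turn [-0.115   0.052  -0.0008]
T cellblue 0
T yellow 2
S cellblue 105
S yellow 161
```

```bash
python3 -m crank '[[0.001,0.003,0.001,-0.03,0.013,0,0.05],[0.003,0.006,0.002,-0.06,0.026,0,0.05],[0.004,0.009,0.003,-0.085,0.038,0,0.05],[0.004,0.009,0.003,-0.085,0.038,0,0.05],[0.004,0.009,0.003,-0.085,0.038,0,0.05],[0.004,0.009,0.003,-0.085,0.038,0,0.05],[0.004,0.009,0.003,-0.085,0.038,0,0.05],[0.004,0.009,0.003,-0.085,0.038,0,0.05]]' 34
cat > chk.py <<'E'
from goal import *
import pickle
S0=pickle.load(open('f0.pkl','rb'))['side'];S=grab('side','sp2.png')
yb=np.array([-.916,.401,0]);C=np.array([.4446,.335,0])
q=np.array([proj(S,C-.09*b+y*yb+z*k) for y,z in((-.08,.01),(.08,.01),(.08,.11),(-.08,.11))]).astype(np.int32)
m=np.zeros((400,640),np.uint8);cv2.fillPoly(m,[q],1)
d=np.abs(S['img'].astype(int)-S0['img']).max(2)
print(q.tolist(),'area',m.sum(),'changed>25',((d>25)&(m>0)).sum())
v,u=np.nonzero((d>25)&(m>0))
for nm in(S0,S):
    h=cv2.cvtColor(nm['img'],cv2.COLOR_RGB2HSV); hh=h[m>0]; print('hue hist sat>60',np.histogram(hh[hh[:,1]>60,0],[0,20,40,60,80,100,120,140,180])[0])
if len(u):print(np.c_[u,v][::max(1,len(u)//20)].tolist())
s=manip.get_state();print(s['contact_force'],s['moment'])
E
python3 chk.py
```

```text
t: 18.2
position: [0.4072, 0.2492, 0.2086]
ee_rot: [2.212, 1.447, -0.807]
contact_force: [-0.2, -0.6, -3.1]
width: 0.059
grasp_force: 41.9
[[314, 189], [269, 185], [267, 160], [314, 163]] area 1242 changed>25 85
hue hist sat>60 [  2 173   4  11   7   5   4   2]
hue hist sat>60 [  0 122   2   3   3   7   2   5]
[[267, 160], [267, 162], [268, 163], [269, 164], [270, 165], [270, 166], [268, 168], [269, 169], [270, 170], [270, 171], [270, 172], [270, 173], [270, 174], [271, 175], [269, 177], [269, 178], [269, 179], [269, 180], [269, 181], [270, 182], [271, 183], [270, 185]]
[-0.7089 -1.1064 -2.241 ] [ 0.169  -0.0554  0.0035]
```

```bash
python3 - <<'E'
from goal import *
s=manip.get_state();R=Ro.from_rotvec(s['ee_rot']).as_matrix(); t=np.cross(R[:,1],R[:,2]); t=t if t@b>0 else -t
print('t',t,'pitch',np.degrees(np.arcsin(-t[2])))
M=s['position']+.091*t;B=M-.14*t
for n in('top','side'):
    f=grab(n);hsv=cv2.cvtColor(f['img'],cv2.COLOR_RGB2HSV); m=cv2.inRange(hsv,(5,110,50),(20,255,255))
    x,y=proj(f,(M+B)/2).astype(int);q=np.zeros_like(m);q[y-45:y+45,x-45:x+45]=m[y-45:y+45,x-45:x+45]
    cyl=np.array([proj(f,e+.0305*(np.cos(a)*R[:,1]+np.sin(a)*R[:,2])) for e in(M-.03*t,B) for a in np.linspace(0,6.28,30)],np.float32)
    hull=np.zeros_like(m);cv2.fillConvexPoly(hull,cv2.convexHull(cyl.astype(np.int32)),1)
    print(n,'orange',(q>0).sum(),'inside pred',((q>0)&(hull>0)).sum(),'hull',hull.sum(),'M',proj(f,M),'B',proj(f,B))
    v,u=np.nonzero((q>0)); print(np.percentile(u,[0,50,100]),np.percentile(v,[0,50,100]), 'pred',cyl.min(0),cyl.max(0))
    bl=f['img'][y-14:y+22:4,x-24:x+32:4]; 
    print('\n'.join(' '.join('%02x%02x%02x'%tuple(c) for c in r) for r in bl))
E
```

```text
t [ 0.3066  0.7007 -0.6443] pitch 40.11213007332678
top orange 821 inside pred 813 hull 1032 M [180.3737 216.2782] B [208.9497 231.3125]
[178. 199. 217.] [209. 227. 242.] pred [175.7252 208.3689] [219.2352 242.8335]
111119 201d22 1a1818 101415 131317 121619 1d1c1e 171b1c 254331 2b4e3b 151b19 68552d 46524b 2d302b
1b1817 161917 1b1d20 131719 2a1e1b 512812 613316 605f60 5f6161 2c3030 283a32 464d46 4c554e 6d6968
131312 19181c 181818 1b1c1b 834114 7f4119 783b0f 733c17 643009 48322a 5d582e 4d5851 2e3331 6c6e6c
131317 1b171a 141516 934f21 854315 824115 803f17 813f13 ab5822 9f4f1c a35322 7b543d 60605b 6b6c6a
17151b 171518 1d1b1d b65b1f 804216 85441b 9c511d d26b28 9f5120 9e4f1d 9d531f a1511f 706e6a 6a6967
1a1c1d 121717 262121 b65c24 763c1b 803f19 cc6a26 b05b22 a05422 9f5120 9c4e1a 9e511f 786661 6e6f6b
294b3b 273c31 181a1d 192623 5e3b20 723b17 88420f a65520 9c4e1b 9b501d 9c511e 9f5120 6d6a68 6a6a66
141f1d 253e30 1d191f 18181c 505451 565b5a 573529 934a1c 9f5224 9a4c1a 9c4f1c 8e5536 666763 686867
141a1b 151517 161819 16221a 172e23 1d2521 29322e 3f4a34 8b5231 994e1d 826359 676a67 6a6865 686965
si
[... 343 characters left out ...]
 294a3a 305b48
616e74 2c5844 285744 a35b09 a65d08 a75f00 a96207 a75c00 29221f 29282a 0e120f 0e070f 234938 315945
606d72 2c5845 2e5a44 9d6836 a65d04 a85c02 a85f09 7d4200 433e3f 1a191d 060c0d 131114 355e4e 2d5945
636e74 2b5b45 2e5a48 193324 663400 a75d00 643300 5b2a00 4f3524 5d3c00 282007 192221 305a44 2f5b46
536568 325e49 265741 1c3128 214035 572a01 592e00 582d00 5c2a00 5f3106 0d0f11 121316 2c5b47 355d4b
3d6256 2a5a45 274b3b 162d21 1d3f33 37371a 592f08 582a00 5b2d07 512f08 193b2d 1f2d25 2e5a48 305e48
315d49 2c5743 1a2e25 152e22 224335 234332 3c391f 572b00 3e3312 1e4136 254437 2d5846 325d4a 2b5946
2d5848 2d5745 17171a 1a221e 1b332c 204232 1e3f30 1d3f2e 244131 002c51 0e284b 2c5544 2b5945 244839
```

```bash
python3 - <<'E'
from goal import *
import pickle
S0=pickle.load(open('f0.pkl','rb'))['side']
S=grab('side')
for n,f in(('0',S0),('now',S)):
    h=cv2.cvtColor(f['img'],cv2.COLOR_RGB2HSV);m=cv2.inRange(h,(100,120,40),(125,255,255));m[:112]=0;m[200:]=0;m[:,:255]=0;m[:,345:]=0
    c,l,st,ce=cv2.connectedComponentsWithStats(m);print(n,[(s.tolist(),e.round(1).tolist()) for s,e in zip(st[1:],ce[1:]) if s[4]>2])
up_=.006
for nm,X in(('open low L',P-.044*up+.055*np.array([-.916,.401,0])),('open low R',P-.044*up-.055*np.array([-.916,.401,0])),('P',P),('front top L',np.array([.4446,.335,.123])-.09*b+.09*np.array([-.916,.401,0])),('front top R',np.array([.4446,.335,.123])-.09*b-.09*np.array([-.916,.401,0]))): print(nm,proj(S,X))
print('\n'.join(' '.join('%02x%02x%02x'%tuple(c) for c in r) for r in S['img'][146:192:3,276:324:3]))
E
```

```text
0 [([298, 112, 9, 1, 9], [302.0, 112.0]), ([261, 116, 8, 32, 53], [262.6, 131.3])]
now [([255, 112, 14, 36, 77], [261.2, 130.2]), ([302, 153, 7, 4, 21], [304.9, 154.7])]
open low L [274.8011 153.6495]
open low R [307.1399 156.0331]
P [292.4403 141.991 ]
front top L [264.2243 156.4102]
front top R [317.1944 160.3804]
192c28 172e26 234031 1a412d 55290a 552600 582900 5b2e00 5c2c00 273d2c 204030 151d1c 2c5b45 2e5a48 2e5c48 162d27
0f2a22 122a1e 204234 1c4232 214032 552c0e 5b2e05 582a00 3f3118 1e3e30 214033 1b2121 2c5946 295744 2e5945 183126
112e24 162d20 1c3e30 254537 173b2b 244236 214032 224235 0b441e 114a25 183436 131d20 2e5a46 315c47 244f3c 112e23
0f1314 151a1d 1c1e1d 1b211d 192922 173027 1e3c31 163024 144c25 093269 0e2d56 2b493b 2e5945 325c49 1e4637 152e21
606c69 5c6a65 53665f 4a6459 3a5a4e 305e4b 2e5b46 305c4a 2a5742 2d5745 264739 22312b 2d5d47 2a5742 1c3929 1b2f27
7a6403 796000 755c00 7b6405 7a6000 7a6100 7c6411 7b640e 726520 6c6643 656b5c 616b70 5f6e66 5f6d68 1b3328 102b23
606c68 5c6762 627069 63706a 636d67 647169 6a6e57 6a6e54 74652a 756426 7d6200 7c6302 796308 61664e 1f372a 152c2
[... 309 characters left out ...]
 62706a 64726c 283b31 1c2d26
66726a 64726c 61706b 636f69 616f68 636f69 64716b 616f6a 65726c 616c64 606c66 626f68 606c66 5f6c68 233a30 132e20
616d69 636f6b 646f6b 606e69 606f68 65706b 627069 646f69 637069 616e68 626d69 606c68 626d68 626e69 253934 1c3226
65706c 646f6c 636e6b 63716b 66716a 626f69 65706b 616f69 637169 66736c 64706b 606f6a 646f6a 616c67 293e36 1d332a
191d1c 262a29 36403c 4f5855 627069 667069 63716b 616f6a 65726a 626e68 627069 64706b 636e6a 65736a 30403b 3c423f
63716b 4c5754 2b302d 141314 060e0f 151416 14130f 0c080f 0a1003 0e120f 0b1110 181d19 2b2c2d 49544f 273f38 575759
575959 545656 56595a 575957 5c5b5c 565757 575b5a 4b5752 52615b 606e68 566961 576961 505b54 44514d 384741 5b5d5c
```

Cells show inside the bin through the opening (blue at (305,155), green beside it). I'll give a small shake to free any stragglers, then weigh.

```bash
python3 -m crank '[[-0.002,-0.004,0.003,0.05,-0.022,0,0.05],[0.001,0.003,-0.002,-0.02,0.009,0,0.05],[-0.003,-0.005,0.004,0.05,-0.022,0,0.05],[0.001,0.003,-0.002,-0.02,0.009,0,0.05],[-0.003,-0.005,0.004,0.05,-0.022,0,0.05],[0,0,0,0,0,0,0.05],[0,0,0,0,0,0,0.05],[0,0,0,0,0,0,0.05]]' 34
python3 - <<'E'
from goal import *
F=[]
for i in range(12): grab('side'); s=manip.get_state();F.append(np.r_[s['contact_force'],s['moment']])
print(np.mean(F,0),np.std(F,0))
pour(35,.028);pour(15,.02)
E
```

```text
t: 19.2
position: [0.4073, 0.2493, 0.2083]
ee_rot: [2.211, 1.448, -0.807]
contact_force: [-0.4, -1.6, -1.6]
width: 0.059
grasp_force: 41.9
[-0.6444 -1.1537 -2.2592  0.1583 -0.0607 -0.0034] [0.5018 0.4771 0.5985 0.028  0.037  0.0194]
phi 35 c 0.028 tcp [0.4032 0.2404 0.2048]
now [0.4072 0.2492 0.2086] shift [-0.0041 -0.0088 -0.0038] turn [ 0.0823 -0.0353 -0.0009]
phi 15 c 0.02 tcp [0.3953 0.2226 0.1813]
now [0.4072 0.2492 0.2086] shift [-0.0119 -0.0267 -0.0273] turn [ 0.4021 -0.1751 -0.0008]
```

```bash
python3 -m crank '[[-0.002,-0.005,-0.002,0.05,-0.022,0,0.05],[-0.004,-0.009,-0.004,0.1,-0.044,0,0.05],[-0.006,-0.014,-0.008,0.16,-0.07,0,0.05],[-0.008,-0.018,-0.012,0.22,-0.096,0,0.05],[-0.009,-0.021,-0.017,0.28,-0.122,0,0.05],[-0.011,-0.024,-0.022,0.34,-0.148,0,0.05],[-0.012,-0.027,-0.025,0.4,-0.175,0,0.05],[-0.012,-0.027,-0.025,0.4,-0.175,0,0.05]]' 34
python3 -m crank '[[-0.003,-0.007,0.006,0,0,0,0.05],[-0.006,-0.014,0.013,0,0,0,0.05],[-0.009,-0.021,0.019,0,0,0,0.05],[-0.012,-0.028,0.025,0,0,0,0.05],[-0.015,-0.035,0.031,0,0,0,0.05],[-0.018,-0.042,0.037,0,0,0,0.05],[-0.021,-0.049,0.042,0.05,-0.022,0,0.05],[-0.021,-0.049,0.042,0.05,-0.022,0,0.05]]' 34
python3 - <<'E'
from goal import *
F=[]
for i in range(12): f=grab('side'); s=manip.get_state();F.append(np.r_[s['contact_force'],s['moment']])
print(np.mean(F,0),np.std(F,0)/3.5)
pour(0,-.06);pour(15,.02)
h=cv2.cvtColor(f['img'],cv2.COLOR_RGB2HSV)
m=cv2.inRange(h,(22,120,100),(35,255,255));m[:110]=0;m[160:]=0;m[:,:270]=0;m[:,315:]=0;print('yellow',(m>0).sum())
E
python3 chk.py
```

```text
t: 20.6
position: [0.3948, 0.2214, 0.184]
ee_rot: [2.494, 1.629, -0.329]
contact_force: [-1.6, -2.2, -0.3]
width: 0.0589
grasp_force: 42.1
t: 21.4
position: [0.3739, 0.1723, 0.2265]
ee_rot: [2.524, 1.649, -0.261]
contact_force: [0.3, -0.3, -0.5]
width: 0.0594
grasp_force: 42.1
[ 0.1907  0.1433 -0.7319  0.1048 -0.0348  0.0121] [0.1154 0.1217 0.1547 0.0088 0.0084 0.0079]
phi 0 c -0.06 tcp [0.3695 0.1636 0.2092]
now [0.3743 0.1733 0.2254] shift [-0.0047 -0.0098 -0.0162] turn [ 0.1922 -0.0831 -0.0006]
phi 15 c 0.02 tcp [0.3953 0.2226 0.1813]
now [0.3743 0.1733 0.2254] shift [ 0.0211  0.0492 -0.0441] turn [-0.0477  0.0218 -0.0007]
yellow 100
[[314, 189], [269, 185], [267, 160], [314, 163]] area 1242 changed>25 86
hue hist sat>60 [  2 173   4  11   7   5   4   2]
hue hist sat>60 [  2 120   3   4   6   3   2   4]
[[267, 160], [267, 162], [268, 163], [269, 164], [270, 165], [270, 166], [268, 168], [269, 169], [270, 170], [270, 171], [270, 172], [270, 173], [270, 174], [271, 175], [269, 177], [269, 178], [269, 179], [269, 180], [269, 181], [270, 182], [271, 183], [269, 185]]
[-1.0735  0.2302 -0.1141] [ 0.1238 -0.0147  0.09  ]
```

The weight is 0.73 N, so the tub is empty. Now I'll carry it back.

```bash
python3 -m crank '[[-0.003,-0.008,0.012,0.1,-0.044,0,0.05],[-0.004,-0.016,0.024,0.2,-0.088,0,0.05],[-0.005,-0.024,0.036,0.3,-0.132,0,0.05],[-0.006,-0.032,0.048,0.4,-0.175,0,0.05],[-0.006,-0.04,0.06,0.5,-0.22,0,0.05],[-0.006,-0.045,0.06,0.6,-0.262,0,0.05],[-0.006,-0.045,0.06,0.7,-0.306,0,0.05],[-0.006,-0.045,0.06,0.8,-0.35,0,0.05]]' 34
python3 -m crank '[[0.01,-0.035,0,0.06,-0.026,-0.02,0.05],[0.02,-0.07,0,0.1,-0.044,-0.04,0.05],[0.028,-0.105,0,0.1,-0.044,-0.06,0.05],[0.036,-0.14,0,0.1,-0.044,-0.08,0.05],[0.044,-0.17,0,0.1,-0.044,-0.1,0.05],[0.05,-0.205,0,0.1,-0.044,-0.12,0.05],[0.05,-0.24,0,0.1,-0.044,-0.14,0.05],[0.05,-0.27,0,0.1,-0.044,-0.16,0.05]]' 34
python3 -c "
from goal import *
A=np.array([.4337,-.2881,.0824])
delta(A+.07*xc+.12*k,frame(-xc,yc))"
```

```text
t: 22.85
position: [0.3684, 0.128, 0.286]
ee_rot: [-2.237, -1.462, -0.779]
contact_force: [0.4, 1.4, -1.2]
width: 0.059
grasp_force: 42.1
t: 23.65
position: [0.4182, -0.1436, 0.2854]
ee_rot: [-2.297, -1.245, -0.929]
contact_force: [0.3, -0.4, -0.7]
width: 0.059
grasp_force: 42.1
now [ 0.4182 -0.1436  0.2854] shift [-0.0144 -0.184  -0.0335] turn [ 0.0061 -0.0138 -0.0731]
```

```bash
python3 -m crank '[[-0.002,-0.035,0,0,0,-0.02,0.05],[-0.005,-0.07,0,0,-0.005,-0.04,0.05],[-0.008,-0.105,0,0.003,-0.01,-0.06,0.05],[-0.012,-0.14,0,0.006,-0.014,-0.073,0.05],[-0.014,-0.17,-0.01,0.006,-0.014,-0.073,0.05],[-0.014,-0.184,-0.02,0.006,-0.014,-0.073,0.05],[-0.014,-0.184,-0.033,0.006,-0.014,-0.073,0.05],[-0.014,-0.184,-0.033,0.006,-0.014,-0.073,0.05]]' 34
python3 -c "
from goal import *
A=np.array([.4337,-.2881,.0824])
delta(A+.07*xc+.005*zc,frame(-xc,yc))
delta(A+.01*xc+.005*zc,frame(-xc,yc))
delta(A,frame(-xc,yc))"
```

```text
t: 24.45
position: [0.4041, -0.3243, 0.2508]
ee_rot: [-2.345, -1.168, -0.972]
contact_force: [-0.7, 0.4, 0.1]
width: 0.0588
grasp_force: 42.1
now [ 0.4041 -0.3243  0.2508] shift [ 0.0018 -0.0005 -0.1154] turn [-0.004  -0.0012 -0.002 ]
now [ 0.4041 -0.3243  0.2508] shift [ 0.0274  0.0334 -0.1578] turn [-0.004  -0.0012 -0.002 ]
now [ 0.4041 -0.3243  0.2508] shift [ 0.0296  0.0362 -0.1684] turn [-0.004  -0.0012 -0.002 ]
```

```bash
python3 -m crank '[[0.001,0,-0.03,0,0,0,0.05],[0.002,0,-0.06,-0.002,0,-0.001,0.05],[0.002,0,-0.09,-0.004,-0.001,-0.002,0.05],[0.002,0,-0.115,-0.004,-0.001,-0.002,0.05],[0.01,0.01,-0.128,-0.004,-0.001,-0.002,0.05],[0.018,0.021,-0.142,-0.004,-0.001,-0.002,0.05],[0.027,0.033,-0.157,-0.004,-0.001,-0.002,0.05],[0.027,0.033,-0.157,-0.004,-0.001,-0.002,0.05]]' 34
python3 -c "
from goal import *
A=np.array([.4337,-.2881,.0824])
delta(A+.005*zc,frame(-xc,yc))
delta(A,frame(-xc,yc))"
```

```text
t: 25.25
position: [0.4316, -0.2896, 0.0951]
ee_rot: [-2.348, -1.173, -0.972]
contact_force: [-1.3, 0.3, 0.3]
width: 0.0597
grasp_force: 42.1
now [ 0.4316 -0.2896  0.0951] shift [ 0.0042  0.0044 -0.0092] turn [ 0.0008  0.0002 -0.0024]
now [ 0.4316 -0.2896  0.0951] shift [ 0.0021  0.0015 -0.0127] turn [ 0.0008  0.0002 -0.0024]
```

```bash
python3 -m crank '[[0.002,0.002,-0.003,0,0,0,0.05],[0.003,0.004,-0.006,0,0,0,0.05],[0.004,0.005,-0.008,0,0,0,0.05],[0.004,0.005,-0.008,0,0,0,0.05]]' 34
python3 -m crank '[[-0.001,-0.0015,-0.002,0,0,0,0.05],[-0.002,-0.003,-0.0035,0,0,0,0.05],[-0.002,-0.003,-0.0035,0,0,0,0.05]]' 34
```

```text
t: 25.65
position: [0.4352, -0.2879, 0.0876]
ee_rot: [-2.353, -1.172, -0.974]
contact_force: [-0.1, 0.4, -0.6]
width: 0.0595
grasp_force: 42.1
t: 25.95
position: [0.4334, -0.2907, 0.0844]
ee_rot: [-2.352, -1.171, -0.976]
contact_force: [2.8, 1.3, 3.9]
width: 0.0593
grasp_force: 42.1
```

```bash
python3 -m crank '[[0.0005,0.0005,-0.001,0,0,0,0.05],[0.0008,0.001,-0.0015,0,0,0,0.05]]' 34
python3 -m crank '[[0,0,0,0,0,0,0.063],[0,0,0,0,0,0,0.066],[0,0,0,0,0,0,0.072],[0,0,0,0,0,0,0.085],[0,0,0,0,0,0,0.085],[0,0,0,0,0,0,0.085],[0,0,0,0,0,0,0.085]]' 34
python3 -m crank '[[-0.005,-0.007,0.009,0,0,0,0.085],[-0.012,-0.016,0.02,0,0,0,0.085],[-0.022,-0.029,0.037,0,0,0,0.085],[-0.032,-0.042,0.054,0,0,0,0.085],[-0.042,-0.056,0.07,0,0,0,0.085],[-0.055,-0.073,0.095,0,0,0,0.085],[-0.06,-0.08,0.13,0,0,0,0.085],[-0.06,-0.08,0.16,0,0,0,0.085]]' 34
python3 - <<'E'
from goal import *
import pickle
f0=pickle.load(open('f0.pkl','rb'))
T=grab('top','tend.png');S=grab('side','send.png')
hsv=cv2.cvtColor(T['img'],cv2.COLOR_RGB2HSV); m=cv2.inRange(hsv,(5,120,60),(20,255,255)); m[:180]=0;m[250:]=0;m[:,:360]=0;m[:,425:]=0
v,u=np.nonzero(m);p=np.c_[u,v]
d=proj(T,O+.14*zc)-proj(T,O);d/=np.linalg.norm(d);n=np.array([-d[1],d[0]]);q=p@n
print('along',(p@d).max(),(p@d).min(),'lat',q.min(),q.max(),'axis angle',cv2.fitLine(p.astype(np.float32),2,0,.01,.01).ravel()[:2],d)
h=lambda f,lo,hi,x:(lambda a:(len(a),a.mean(0).round(1)) if len(a) else 0)(np.argwhere(cv2.inRange(cv2.cvtColor(f['img'],cv2.COLOR_RGB2HSV)[x[1]:x[3],x[0]:x[2]],lo,hi)))
for nm,lo,hi,x in(('flap patch',(22,120,100),(35,255,255),(275,120,312,152)),('can',(170,120,60),(180,255,255),(370,155,400,200)),('cap',(100,120,60),(125,255,255),(385,172,405,190)),('jar',(5,100,40),(20,255,220),(315,325,350,360)),('meter',(22,120,100),(35,255,255),(285,200,355,240))):
    print(nm,h(f0['side'],lo,hi,x),h(S,lo,hi,x))
E
```

```text
t: 26.15
position: [0.4341, -0.2898, 0.0833]
ee_rot: [-2.352, -1.172, -0.975]
contact_force: [-6.1, -0.3, 13.6]
width: 0.0591
grasp_force: 43.6
t: 26.85
position: [0.4341, -0.2897, 0.0825]
ee_rot: [-2.353, -1.172, -0.974]
contact_force: [-0.3, -0.2, 0.1]
width: 0.085
grasp_force: 0.0
t: 27.65
position: [0.3729, -0.3712, 0.2446]
ee_rot: [-2.355, -1.171, -0.974]
contact_force: [-0.0, -0.0, 0.2]
width: 0.085
grasp_force: 0.0
along -401.9729153808269 -448.68652936927356 lat 123.65919297060236 145.53621426623369 axis angle [0.7129 0.7012] [-0.6938 -0.7201]
flap patch (257, array([21. , 17.9])) (255, array([21. , 17.9]))
can (62, array([26., 12.])) (62, array([28.5,  9.8]))
cap (73, array([8.9, 9.1])) (73, array([8.9, 9.1]))
jar (646, array([19.3, 16.5])) (647, array([19.3, 16.5]))
meter (472, array([21.3, 31.2])) (144, array([21.2, 58.9]))
```

The tub reads exactly as in its earlier seated pose, and the flap patch is back to its shut position. One last top-view check of the meter, then I'll hand in.

```bash
python3 - <<'E'
from goal import *
import pickle
f0=pickle.load(open('f0.pkl','rb'))['top'];T=grab('top')
for f in(f0,T):
    hs=cv2.cvtColor(f['img'],cv2.COLOR_RGB2HSV)
    a=np.argwhere(cv2.inRange(hs[175:245,255:312],(22,120,100),(35,255,255)));c=np.argwhere(cv2.inRange(hs[112:150,245:275],(170,120,50),(180,255,255)));print('meter',len(a),a.mean(0),'can',len(c),c.mean(0))
print(manip.job_done())
E
```

```text
meter 517 [35.4023 28.4275] can 31 [27.2903 18.6452]
meter 512 [35.3887 28.4414] can 27 [28.9259 17.6296]
the job is handed in; nothing more can be done
None
```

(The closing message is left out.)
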